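# Transfer the reagent bottles to the second rack in reverse order

## Robot

A 7-joint arm with a two-finger parallel gripper is mounted at the origin on a cart in front of the work surface, level with it; the furniture and walls round the work are solid. World frame = base frame: x ahead of the robot, y to its left, z up, the work surface at z = 0. Lengths are in m, angles in rad, forces in N, time in s.
With the tool pointing down it reaches from about 0.4 to 0.925 m from the base axis. Payload 5.6 kg.
Tool frame: the origin (TCP) lies midway between the tips of the shut fingers; the grasp point (between the pads) lies 19 mm behind it; z points along the fingers, y is the line along which they close (so a half turn about z gives the same grasp; the last joint's range is limited). The gripper opens to 85 mm and grips with 20 to 120 N. Pads are 22 mm wide; open, the fingers measure 114 mm over their backs; the gripper's body (76 mm by 85 mm) begins 54 mm behind the grasp point. The pads swing forward as they close: fully open they stand 13 mm farther back than shut.
Start: joints at [1.105, 0.468, -0.012, 1.603, 0.006, 1.071, -0.056], TCP at [0.267, -0.593, 0.231] pointing down, gripper open.
Joint ranges: [-2.53, 2.53], [-0.31, 2.02], [-1.57, 1.55], [0.28, 2.44], [-1.29, 4.43], [0.15, 1.84], [-2.92, 2.92]. Speed limits (rad/s): [2.57, 2.57, 3.14, 3.14, 3.14, 3.14, 3.14].

## Interface

Orientations are given as a rotation vector (axis times angle).
In Python, from workcell import bot gives the robot as it stands. The module is installed in compiled form; this text tells all that it offers.
- The arm moves only by the tool arm_command, never from a script. Its argument "moves" is one flat list of numbers, 5 for each row, row after row: the closure, from 0 (fully open) to 1 (shut), then the shift along the tool's x, y, z in cm, then the turn about the tool's z in rad. A call has exactly 8 rows; each row is the pose to reach, as a shift and turn from the pose commanded when the call began, along the tool's axes at that moment; what a row does not reach only later rows make up. A row lasts 1/10 s, in which the tool goes at most 50 mm and 8.59 degrees, less where a joint would pass 70% of its speed; a pose out of reach is approached as far as the arm can. A call with a gripper value outside its range is refused whole. The fingers move at their own pace and stop on an object; "force" is the grip in N (left out, the last holds). Time passes only in rows, so rows that repeat a pose let the fingers close, or fill a call up. It gives the time, the measured TCP pose, the force, the opening and the grip force at its end, in the units of the state.
- bot.observe(): the state, without advancing time (a new reading comes with each control period).
- bot.grab_frame(name): name is "side" or "top"; returns the picture (384x512x3 uint8, red, green, blue); there is no depth.
- bot.camera_params(name): a dict with "fx", "fy", "cx", "cy" (pixels), "R" (3x3) and "t" (3): a world point X has camera coordinates R X + t. Camera axes: x right, y down, z forward; pixel columns grow to the right and rows downward; lengths in m; the calibration is good to about 2 mm. A picture is of the moment at which its call begins. camera_params takes no time and is no camera call.
- bot.hand_in(): hands the job in; it is judged then, once.
The state is a dict: "clock": time; "q": joint angles; "dq": joint speeds; "joint_torque": joint torques, N m; "tool_pos": TCP position; "ee_rot": TCP orientation; "contact_force": force on the tool from outside, world axes, zero at the start; "wrist_torque": the same for the moment, N m; "opening": finger opening in m; "gripper_force": force on a finger pad.
Only numpy, scipy, OpenCV 4.12 (cv2) and the standard library are available. Lean on these libraries where they do the work, as an engineer would, in place of code of your own. Each camera call takes 0.05 s, during which the arm holds its last target. There are 200 camera calls.

## Task

Move the four dropper bottles from the black rack into the orange rack in reverse order, counted from the purple tab that each rack has at one end: the bottle that stood next to the black rack's tab goes into the pocket farthest from the orange rack's tab, the second into the second farthest, and so on. Stand each bottle upright on the floor of its own pocket, let go of it, and do not tip over any bottle or disturb the timer or the dish.

Things in the scene. Friction and masses are not known exactly. Their poses are not given: they have to be found in the camera images.
- red_bottle_mid (a point): Loose white dropper bottle with a red cap, standing upright in the black rack at the start. 68 mm tall in all: the white round body is 24 mm in diameter from the foot up to 46 mm, the cap above that is about 15 mm wide and narrows upwards. 30 g. The point is its centre, 34 mm above its foot; z is the bottle's axis (up).
- green_bottle_mid (a point): Loose white dropper bottle with a green cap, standing upright in the black rack at the start. 68 mm tall in all: the white round body is 24 mm in diameter from the foot up to 46 mm, the cap above that is about 15 mm wide and narrows upwards. 30 g. The point is its centre, 34 mm above its foot; z is the bottle's axis (up).
- blue_bottle_mid (a point): Loose white dropper bottle with a blue cap, standing upright in the black rack at the start. 68 mm tall in all: the white round body is 24 mm in diameter from the foot up to 46 mm, the cap above that is about 15 mm wide and narrows upwards. 30 g. The point is its centre, 34 mm above its foot; z is the bottle's axis (up).
- yellow_bottle_mid (a point): Loose white dropper bottle with a yellow cap, standing upright in the black rack at the start. 68 mm tall in all: the white round body is 24 mm in diameter from the foot up to 40 mm, then tapers to the cap at 46 mm, the cap above that is about 15 mm wide and narrows upwards. 30 g. The point is its centre, 34 mm above its foot; z is the bottle's axis (up).
- red_label: Flat red label, 14 x 30 x 2 mm, fixed on the ledge of the black rack beside the pocket in which the red-capped bottle stood at the start. It stays there, so it records the original order. Origin at the centre of its underside, 35 mm on the rack's -x side of that pocket's centre line. It is never handled.
- green_label: Flat green label, 14 x 30 x 2 mm, fixed on the ledge of the black rack beside the pocket in which the green-capped bottle stood at the start. It stays there, so it records the original order. Origin at the centre of its underside, 35 mm on the rack's -x side of that pocket's centre line. It is never handled.
- blue_label: Flat blue label, 14 x 30 x 2 mm, fixed on the ledge of the black rack beside the pocket in which the blue-capped bottle stood at the start. It stays there, so it records the original order. Origin at the centre of its underside, 35 mm on the rack's -x side of that pocket's centre line. It is never handled.
- yellow_label: Flat yellow label, 14 x 30 x 2 mm, fixed on the ledge of the black rack beside the pocket in which the yellow-capped bottle stood at the start. It stays there, so it records the original order. Origin at the centre of its underside, 35 mm on the rack's -x side of that pocket's centre line. It is never handled.
- black_rack: Black rack, full at the start, coloured labels on its ledge. Fixed, any yaw. 52 (x) x 196 (y) x 14 mm, walls 4 mm. Four 44 x 44 mm pockets, floor 4 mm above the desk, centres at x 0, y +72, +24, -24, -72 mm. Origin: centre of the underside; y runs along the row to the end with the purple tab (16 mm long), z up. A 10 mm tall ledge reaches 18 mm out on the -x side.
- orange_rack: Orange rack, empty at the start, ledge bare. Fixed, any yaw. 52 (x) x 196 (y) x 14 mm, walls 4 mm. Four 44 x 44 mm pockets, floor 4 mm above the desk, centres at x 0, y +72, +24, -24, -72 mm. Origin: centre of the underside; y runs along the row to the end with the purple tab (16 mm long), z up. A 10 mm tall ledge reaches 18 mm out on the -x side.
- lab_timer_mid (a point): Bystander: small white timer, 66 x 66 x 19 mm, lying loose at the left of the work; the point is its centre. Left of it stands the big solid white analyser cabinet, 0.5 m tall, reaching forward to x = 0.33 m and right to y = 0.34 m in the base frame: come round its corner with the arm drawn in.
- petri_dish_1_mid (a point): Bystander: round clear dish, 63 mm across, 16 mm tall, loose at the left of the work; the point is its centre.

How it is judged:
By the outcome, as a careful person would: the job done as asked, in the order asked, and still so for the second after the job is handed in, with the robot touching nothing.
It also fails if it takes over 112 s, if anything falls off the work surface, if the arm or the gripper's body presses on something with over 40 N, if the wrist force passes 120 N, or if a joint passes its speed limit or range.

## Working session

There is one attempt and no reset: what is moved stays moved. The work goes in short steps, Python scripts to look and compute and a tool call to move; the robot and the scene stay as the last step left them, time stands still between calls to the robot, and variables do not carry over. Pictures are saved under pics/ and viewed, at most 14 in all, crops included, and the job is handed in when it is done.

Besides the shell and the picture viewer there is one more tool, called after ">>>" as name(argument=value, ...) on one line, values as JSON. arm_command: Moves the arm, as the interface text tells. Its arguments: {"type":"object","properties":{"moves":{"type":"array"},"force":{"type":"number"}},"required":["moves"]}

```bash
mkdir -p pics
cat > h.py <<'E'
from workcell import bot
import numpy as np, cv2
from scipy.spatial.transform import Rotation as Ro
def snap(n,f):
    im=bot.grab_frame(n); cv2.imwrite('pics/'+f,im[:,:,::-1]); return im
def ray(n,u,v,z):
    p=bot.camera_params(n); R=np.array(p['R']);t=np.array(p['t'])
    d=R.T@np.array([(u-p['cx'])/p['fx'],(v-p['cy'])/p['fy'],1]); c=-R.T@t
    return c+d*(z-c[2])/d[2]
def proj(n,X):
    p=bot.camera_params(n); c=np.array(p['R'])@X+np.array(p['t'])
    return c[0]/c[2]*p['fx']+p['cx'],c[1]/c[2]*p['fy']+p['cy']
E
python3 - <<'E'
from h import *
for n in('side','top'):
    snap(n,n+'0.png'); p=bot.camera_params(n); print(n,p, -np.array(p['R']).T@p['t'])
s=bot.observe(); print({k:np.round(v,3) for k,v in s.items()}); print(Ro.from_rotvec(s['ee_rot']).as_matrix().round(3))
E
```

```text
side {'fx': 396.54709016886216, 'fy': 396.54709016886216, 'cx': 253.33850664876846, 'cy': 190.73567113630963, 'R': array([[ 0.99986712,  0.00306586,  0.0160109 ],
       [ 0.01420122, -0.64607761, -0.7631396 ],
       [ 0.00800461,  0.76326557, -0.64603529]]), 't': array([-0.52598886,  0.04067254,  0.90108931])} [ 0.5181285  -0.65988021  0.62159588]
top {'fx': 490.92298280695707, 'fy': 490.92298280695707, 'cx': 257.24952554313927, 'cy': 196.11441120621276, 'R': array([[ 0.02599879, -0.99948893,  0.01859967],
       [-0.98880078, -0.02844711, -0.14650523],
       [ 0.14695946, -0.01458241, -0.98903502]]), 't': array([-0.01533914,  0.53082395,  1.27285698])} [0.33821955 0.01833043 1.33695392]
{'clock': np.float64(0.1), 'q': array([ 1.105,  0.468, -0.012,  1.604,  0.006,  1.071, -0.056]), 'dq': array([ 0.001, -0.001,  0.   , -0.002, -0.001,  0.   , -0.001]), 'joint_torque': array([ 1.0000e-03, -5.3352e+01,  2.1000e-02, -2.5197e+01,  1.1000e-02,
        4.0000e-03,  0.0000e+00]), 'tool_pos': array([ 0.266, -0.592,  0.23 ]), 'ee_rot': array([-3.07e+00, -6.59e-01,  1.00e-03]), 'contact_force': array([-0.268,  1.013, -0.522]), 'wrist_torque': array([ 0.012, -0.009,  0.014]), 'gripper_force': np.float64(0.0), 'opening': np.float64(0.085)}
[[ 0.912  0.41  -0.001]
 [ 0.41  -0.912  0.001]
 [-0.    -0.002 -1.   ]]
```

View pics/top0.png

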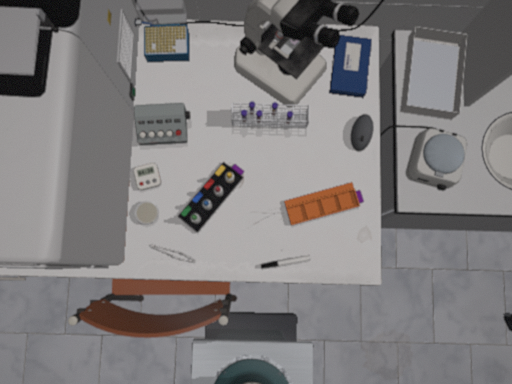

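View pics/side0.png

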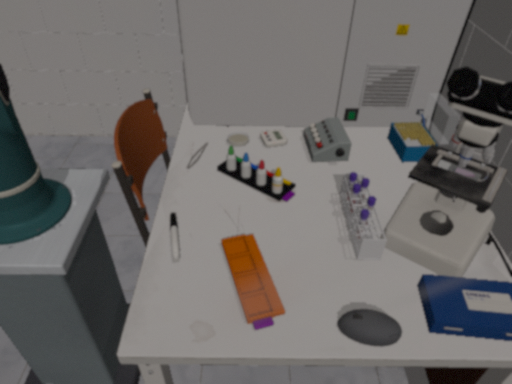

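Run:
```python
import cv2,numpy as np
im=cv2.imread('pics/top0.png')
a=cv2.resize(im[155:240,170:260],None,fx=6,fy=6,interpolation=cv2.INTER_CUBIC)
cv2.imwrite('pics/cb.png',a)
b=cv2.resize(im[170:235,275:375],None,fx=7,fy=7,interpolation=cv2.INTER_CUBIC)
cv2.imwrite('pics/co.png',b)
hsv=cv2.cvtColor(im,cv2.COLOR_BGR2HSV)
m=cv2.inRange(hsv,(3,120,60),(18,255,255));m[:,:270]=0;m[:,375:]=0;m[240:]=0;m[:150]=0
print(cv2.boxPoints(cv2.minAreaRect(cv2.findNonZero(m))))
m=cv2.inRange(hsv,(125,80,40),(160,255,255));m[:150]=0
n,l,s,c=cv2.connectedComponentsWithStats(m);print(s,c)
```

```text
[[284.24356 200.8768 ]
 [352.42697 181.93698]
 [358.9456  205.40402]
 [290.76218 224.34384]]
[[     0      0    512    384 196498]
 [   231    165     12     10     64]
 [   356    191      7     12     46]] [[255.48176572 191.50611202]
 [236.890625   169.40625   ]
 [359.2826087  196.13043478]]
```

View pics/cb.png

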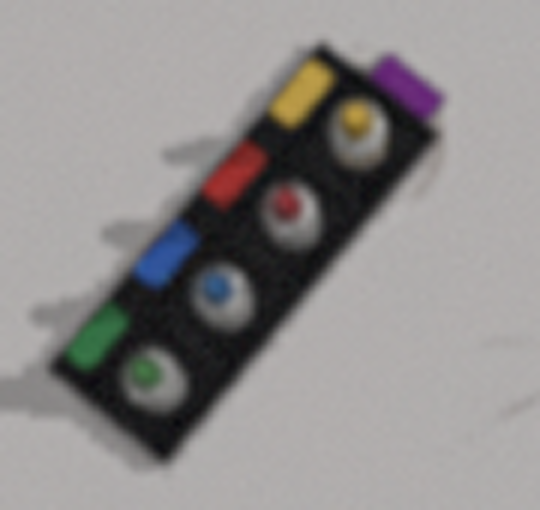

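View pics/co.png

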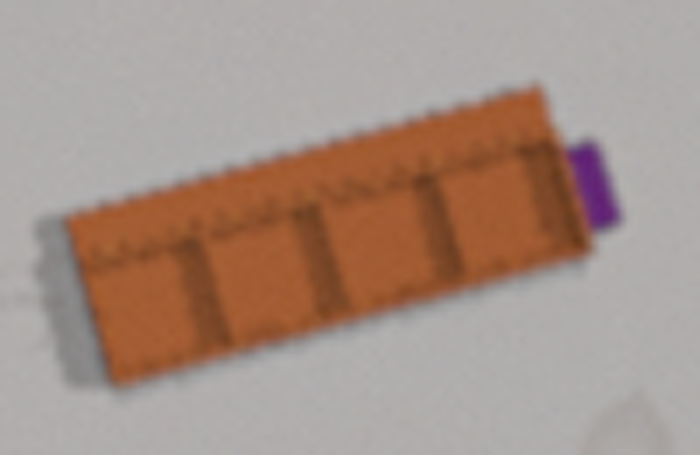

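```bash
cat > fit.py <<'E'
from h import *
from scipy.optimize import least_squares
def w(p,loc): 
    c,s=np.cos(p[2]),np.sin(p[2]); x,y,z=loc   # p[2]: world angle of rack +x
    return np.array([p[0]+c*x-s*y,p[1]+s*x+c*y,z])
def fit(locs,pix,p0):
    f=lambda p:np.concatenate([np.subtract(proj('top',w(p,l)),q) for l,q in zip(locs,pix)])
    r=least_squares(f,p0); return r.x,r.fun.reshape(-1,2).round(1)
B=lambda u,v:(u/6+170-.42,v/6+155-.42); O=lambda u,v:(u/7+275-.43,v/7+170-.43)
Y=[.072,.024,-.024,-.072]
pb,rb=fit([(-.035,y,.012) for y in Y],[B(302,94),B(235,174),B(166,255),B(95,338)],[.5,.1,-2.5])
po,ro=fit([(.026,-.098,.012),(.026,.098,.012),(-.044,-.098,.01),(-.044,.098,.01)],[O(117,384),O(592,252),O(68,214),O(540,88)],[.4,-.15,-2.9])
caps=[ray('top',*B(u,v),.071)[:2] for u,v in [(357,117),(287,203),(216,289),(145,372)]]
E
python3 - <<'E'
from fit import *
np.set_printoptions(precision=4,suppress=True)
print(pb,rb.tolist());print(po,ro.tolist())
for i in range(4): print('bottle',caps[i],'pocket',w(pb,(0,Y[i],0))[:2],'dest',w(po,(0,-Y[i],0))[:2])
# goal tool-y angles
for p in(pb,po): print('tool y ang',p[2]+np.pi)
E
```

```text
[ 0.5252  0.1198 -2.2308] [[-0.1, 0.1], [-0.2, 0.1], [-0.1, 0.0], [0.3, -0.3]]
[ 0.5128 -0.1805 -2.8468] [[-0.4, 0.3], [0.6, 0.2], [-0.5, -0.0], [0.4, -0.6]]
bottle [0.5826 0.075 ] pocket [0.5821 0.0757] dest [ 0.4918 -0.1116]
bottle [0.5436 0.1041] pocket [0.5441 0.1051] dest [ 0.5058 -0.1575]
bottle [0.5051 0.1334] pocket [0.5062 0.1345] dest [ 0.5197 -0.2034]
bottle [0.4681 0.1624] pocket [0.4683 0.1639] dest [ 0.5337 -0.2494]
tool y ang 0.9108387602339283
tool y ang 0.2948328697427436
```

```bash
cat > go.py <<'E'
from fit import *
def go(x,y,z,a):
    s=bot.observe(); R=Ro.from_rotvec(s['ee_rot']).as_matrix(); d=R.T@(np.array([x,y,z])-s['tool_pos'])*100
    t=-(a-np.arctan2(R[1,1],R[0,1])); t=(t+np.pi)%(2*np.pi)-np.pi
    print('shift cm',d.round(2),'turn',round(t,3),'from',s['tool_pos'].round(4),'tilt',R[:,2].round(3))
def rows(d,t,n=8,c=0): pass
BA,OA=pb[2]+np.pi,po[2]+np.pi
src=lambda i,z:go(*w(pb,(0,Y[i],0))[:2],z,BA)
dst=lambda i,z:go(*w(po,(0,-Y[i],0))[:2],z,OA)
E
python3 -c "
from go import *
src(0,.15)"
```

```text
shift cm [ 56.19 -47.96   8.11] turn -2.059 from [ 0.2664 -0.5923  0.2304] tilt [-0.001  0.001 -1.   ]
```

>>> arm_command(moves=[0,3.5,-3,0,-0.13,0,7,-6,0,-0.26,0,10.5,-9,0,-0.39,0,14,-12,0,-0.52,0,17.5,-15,0,-0.65,0,21,-18,0,-0.78,0,24.5,-21,0,-0.91,0,28,-24,0,-1.04], force=30)

```text
clock: 0.9
tool_pos: [0.4238, -0.2572, 0.2312]
ee_rot: [-2.333, -2.104, 0.0]
contact_force: [0.6, -0.3, -0.3]
opening: 0.0856
gripper_force: 0.0
```

```bash
python3 -c "
from go import *
src(0,.15)"
```

```text
shift cm [34.74 12.32  8.11] turn -1.014 from [ 0.4238 -0.2572  0.2312] tilt [-0. -0. -1.]
```

>>> arm_command(moves=[0,4.3,1.5,0.5,-0.13,0,8.7,3.1,1,-0.26,0,13,4.6,1.5,-0.39,0,17.4,6.2,2,-0.52,0,21.7,7.7,3,-0.65,0,26,9.2,4,-0.78,0,30.4,10.8,5,-0.91,0,34.7,12.3,6,-1.014])

```text
clock: 1.7
tool_pos: [0.5838, 0.0741, 0.1705]
ee_rot: [-1.019, -2.972, 0.0]
contact_force: [0.2, -0.2, -0.3]
opening: 0.0855
gripper_force: 0.0
```

Run:
```python
from go import *
snap('side','s1.png'); a=cv2.imread('pics/s1.png'); cv2.imwrite('pics/s1c.png',cv2.resize(a[80:230,170:350],None,fx=4,fy=4,interpolation=cv2.INTER_CUBIC))
src(0,.020)
```

```text
shift cm [-0.31 -0.87 14.94] turn 0.011 from [0.5847 0.0833 0.1694] tilt [ 0.     0.008 -1.   ]
```

View pics/s1c.png

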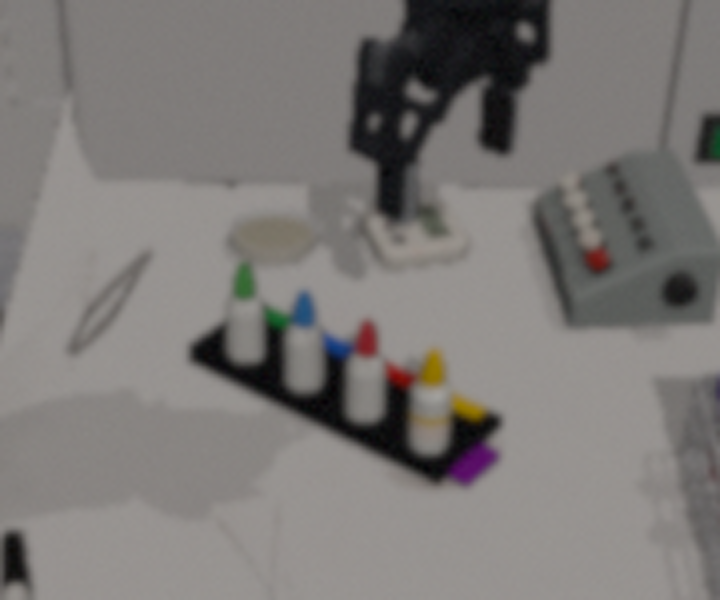

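>>> arm_command(moves=[0,0,0,0,0,0,0,0,2,0,0,0,0,5,0,0,0,0,8,0,0,0,0,10,0,0,0,0,11,0,0,0,0,11,0,0,0,0,11,0])

```text
clock: 2.55
tool_pos: [0.5838, 0.0722, 0.0622]
ee_rot: [1.026, 2.968, 0.0]
contact_force: [-0.8, 0.8, 0.1]
opening: 0.0856
gripper_force: 0.0
```

Run:
```python
from go import *
src(0,.020)
```

```text
shift cm [0.36 0.16 4.22] turn -0.006 from [0.5838 0.0722 0.0622] tilt [ 0.001 -0.    -1.   ]
```

>>> arm_command(moves=[0,0.2,0,1.5,0,0,0.35,0.15,3,0,0,0.35,0.15,4,0,0,0.35,0.15,4.2,0,0.4,0.35,0.15,4.2,0,0.6,0.35,0.15,4.2,0,1,0.35,0.15,4.2,0,1,0.35,0.15,4.2,0])

```text
clock: 3.35
tool_pos: [0.5818, 0.076, 0.0197]
ee_rot: [1.025, 2.969, 0.0]
contact_force: [-0.3, -0.5, -0.6]
opening: 0.0284
gripper_force: 0.0
```

>>> arm_command(moves=[1,0,0,0,0,1,0,0,0,0,1,0,0,0,0,1,0,0,0,0,1,0,0,0,0,1,0,0,0,0,1,0,0,-0.5,0,1,0,0,-1,0])

```text
clock: 4.15
tool_pos: [0.5811, 0.076, 0.0292]
ee_rot: [-1.025, -2.969, 0.001]
contact_force: [0.1, -0.2, -0.1]
opening: 0.0228
gripper_force: 29.5
```

>>> arm_command(moves=[1,0,0,-2,0,1,0,0,-4,0,1,0,0,-6,0,1,0,0,-8,0,1,0,0,-10,0,1,0,0,-11,0,1,0,0,-11,0,1,0,0,-11,0])

```text
clock: 4.95
tool_pos: [0.581, 0.0758, 0.1387]
ee_rot: [-1.025, -2.969, 0.001]
contact_force: [-0.8, 0.6, -0.1]
opening: 0.023
gripper_force: 29.5
```

Run:
```python
from go import *
dst(0,.12); print(bot.observe()['opening'])
```

```text
shift cm [ -4.54 -20.24   1.88] turn 0.611 from [0.581  0.0758 0.1387] tilt [-0.001 -0.    -1.   ]
0.022955581458033857
```

>>> arm_command(moves=[1,-0.4,-2,0,0.07,1,-1.3,-6,0,0.19,1,-2.3,-10.5,0,0.32,1,-3.3,-15,0.5,0.45,1,-4.1,-18.5,1,0.56,1,-4.5,-20.2,1.5,0.61,1,-4.5,-20.2,2,0.61,1,-4.5,-20.2,2,0.61])

```text
clock: 5.75
tool_pos: [0.4922, -0.1094, 0.1183]
ee_rot: [-1.866, -2.525, -0.001]
contact_force: [0.1, 1.0, -0.4]
opening: 0.023
gripper_force: 29.5
```

Run:
```python
from go import *
dst(0,.02)
```

```text
shift cm [-0.22 -0.09  9.83] turn 0.003 from [ 0.4922 -0.1094  0.1183] tilt [-0.001  0.002 -1.   ]
```

>>> arm_command(moves=[1,0,0,1,0,1,0,0,3,0,1,0,0,5,0,1,0,0,7,0,1,0,0,7.8,0,1,0,0,8,0,1,0,0,8,0,1,0,0,8,0])

```text
clock: 6.55
tool_pos: [0.493, -0.1105, 0.04]
ee_rot: [1.868, 2.524, 0.001]
contact_force: [0.1, 0.7, 0.4]
opening: 0.023
gripper_force: 29.5
```

Run:
```python
from go import *
dst(0,.02)
snap('side','s2.png'); a=cv2.imread('pics/s2.png'); cv2.imwrite('pics/s2c.png',cv2.resize(a[180:340,190:350],None,fx=3.7,fy=3.7,interpolation=cv2.INTER_CUBIC))
```

```text
shift cm [-0.07 -0.15  2.  ] turn 0.002 from [ 0.493  -0.1105  0.04  ] tilt [ 0.001 -0.    -1.   ]
```

View pics/s2c.png

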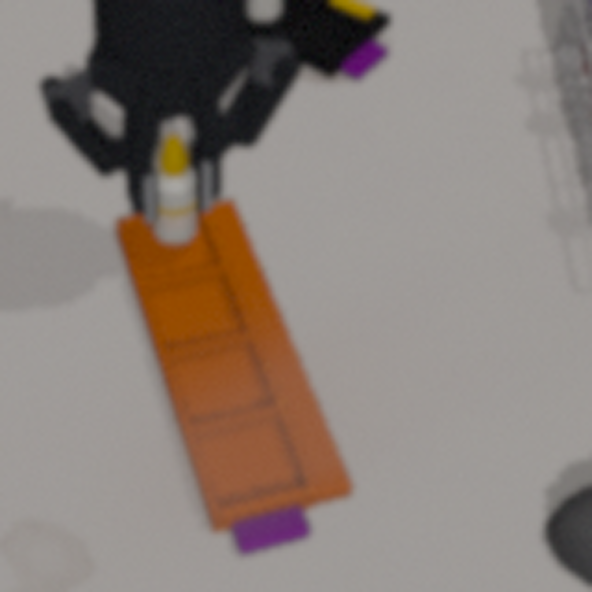

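The yellow bottle hangs upright over the far pocket (foot at crop px ~(176,238)), well aligned with the orange rack. I'll lower it and release.

>>> arm_command(moves=[1,0,-0.1,0.7,0,1,0,-0.15,1.4,0,1,0,-0.15,1.8,0,1,0,-0.15,2,0,1,0,-0.15,2,0,1,0,-0.15,2,0,0.5,0,-0.15,2,0,0,0,-0.15,2,0])

```text
clock: 7.4
tool_pos: [0.4908, -0.1112, 0.0191]
ee_rot: [-1.87, -2.525, -0.0]
contact_force: [0.1, 0.0, 0.1]
opening: 0.0514
gripper_force: 0.0
```

>>> arm_command(moves=[0,0,0,0,0,0,0,0,0,0,0,0,0,0,0,0,0,0,0,0,0,0,0,-2,0,0,0,0,-5,0,0,0,0,-9,0,0,0,0,-12,0])

```text
clock: 8.2
tool_pos: [0.4911, -0.1111, 0.1412]
ee_rot: [1.869, 2.524, 0.001]
contact_force: [0.4, -0.9, 0.6]
opening: 0.0853
gripper_force: 0.0
```

Run:
```python
from go import *
src(1,.14)
```

```text
shift cm [19.13 11.38  0.12] turn -0.615 from [ 0.4911 -0.1111  0.1412] tilt [ 0.001 -0.    -1.   ]
```

>>> arm_command(moves=[0,2,1.2,0,-0.06,0,6,3.6,0,-0.19,0,10,6,0,-0.32,0,14,8.4,0,-0.45,0,17.5,10.4,0,-0.56,0,19.1,11.4,0,-0.615,0,19.1,11.4,0,-0.615,0,19.1,11.4,0,-0.615])

```text
clock: 9.0
tool_pos: [0.5438, 0.1036, 0.1388]
ee_rot: [-1.02, -2.971, 0.002]
contact_force: [0.3, -0.4, -0.2]
opening: 0.0854
gripper_force: 0.0
```

>>> arm_command(moves=[0,0,0,1,0,0,0,0,3,0,0,0,0,5,0,0,0,0,7,0,0,0,0,8,0,0,0,0,8,0,0,0,0,8,0,0,0,0,8,0])

```text
clock: 9.8
tool_pos: [0.5448, 0.1047, 0.0602]
ee_rot: [1.018, 2.97, 0.001]
contact_force: [0.7, 0.1, 0.1]
opening: 0.0853
gripper_force: 0.0
```

Run:
```python
from go import *
snap('side','s3.png'); a=cv2.imread('pics/s3.png'); cv2.imwrite('pics/s3c.png',cv2.resize(a[80:330,180:350],None,fx=2.4,fy=2.4,interpolation=cv2.INTER_CUBIC))
src(1,.02)
```

```text
shift cm [ 0.08 -0.02  4.02] turn -0.0 from [0.5449 0.1048 0.0602] tilt [ 0.002  0.    -1.   ]
```

View pics/s3c.png

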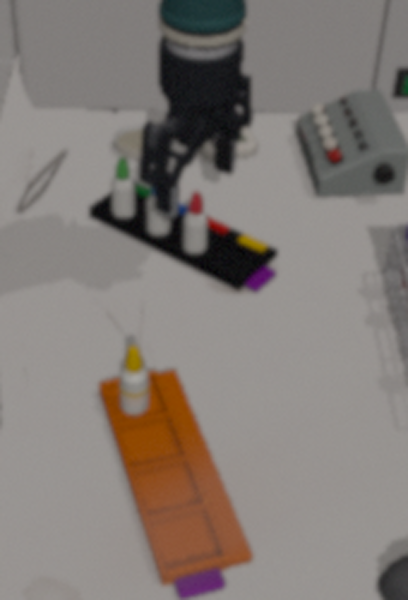

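Yellow stands upright in the far orange pocket (px ~(133,400) in the crop). The gripper straddles the red bottle (195,225), so I'll continue.

>>> arm_command(moves=[0,0.1,0,1.5,0,0,0.1,0,3,0,0,0.1,0,4,0,0.4,0.1,0,4,0,0.6,0.1,0,4,0,1,0.1,0,4,0,1,0.1,0,4,0,1,0.1,0,4,0])

```text
clock: 10.65
tool_pos: [0.5438, 0.1055, 0.0198]
ee_rot: [1.018, 2.971, 0.001]
contact_force: [-0.8, 0.4, 1.1]
opening: 0.0235
gripper_force: 29.4
```

>>> arm_command(moves=[1,0,0,0,0,1,0,0,0,0,1,0,0,0,0,1,0,0,-1,0,1,0,0,-3,0,1,0,0,-6,0,1,0,0,-9,0,1,0,0,-12,0])

```text
clock: 11.45
tool_pos: [0.5428, 0.1053, 0.1405]
ee_rot: [-1.017, -2.971, 0.001]
contact_force: [0.6, -0.3, -0.2]
opening: 0.0233
gripper_force: 29.4
```

Run:
```python
from go import *
dst(1,.13)
```

```text
shift cm [-13.18 -23.03   1.06] turn 0.616 from [0.5428 0.1053 0.1405] tilt [-0.001 -0.    -1.   ]
```

>>> arm_command(moves=[1,-1.2,-2,0,0.06,1,-3.6,-6.2,0,0.17,1,-6,-10.4,0,0.29,1,-8.4,-14.6,0,0.4,1,-10.8,-18.8,0,0.51,1,-12.6,-22,0,0.59,1,-13.2,-23,0,0.616,1,-13.2,-23,0,0.616])

```text
clock: 12.25
tool_pos: [0.506, -0.1593, 0.1394]
ee_rot: [-1.876, -2.52, 0.001]
contact_force: [-0.3, -0.1, 0.4]
opening: 0.0233
gripper_force: 29.4
```

>>> arm_command(moves=[1,0,0,1,0,1,0,0,3,0,1,0,0,5,0,1,0,0,7,0,1,0,0,9,0,1,0,0,10,0,1,0,0,10,0,1,0,0,10,0])

```text
clock: 13.05
tool_pos: [0.5071, -0.1561, 0.0395]
ee_rot: [-1.868, -2.525, -0.001]
contact_force: [-0.2, -0.0, 0.4]
opening: 0.0229
gripper_force: 29.4
```

Run:
```python
from go import *
dst(1,.02)
```

```text
shift cm [-0.1  -0.17  1.95] turn 0.002 from [ 0.5071 -0.1561  0.0395] tilt [ 0.     0.001 -1.   ]
```

>>> arm_command(moves=[1,-0.1,-0.1,0.7,0,1,-0.1,-0.15,1.4,0,1,-0.1,-0.15,1.8,0,1,-0.1,-0.15,1.95,0,1,-0.1,-0.15,1.95,0,1,-0.1,-0.15,1.95,0,0.5,-0.1,-0.15,1.95,0,0,-0.1,-0.15,1.95,0])

```text
clock: 13.85
tool_pos: [0.5056, -0.1587, 0.0198]
ee_rot: [1.871, 2.524, 0.0]
contact_force: [0.2, 0.5, -0.5]
opening: 0.051
gripper_force: 0.0
```

>>> arm_command(moves=[0,0,0,0,0,0,0,0,0,0,0,0,0,0,0,0,0,0,0,0,0,0,0,-2,0,0,0,0,-5,0,0,0,0,-9,0,0,0,0,-12,0])

```text
clock: 14.65
tool_pos: [0.5059, -0.1585, 0.1417]
ee_rot: [1.87, 2.523, 0.001]
contact_force: [0.1, -0.1, 0.2]
opening: 0.0853
gripper_force: 0.0
```

Run:
```python
from go import *
src(2,.14)
```

```text
shift cm [28.03  8.56  0.16] turn -0.616 from [ 0.5059 -0.1585  0.1417] tilt [ 0.001 -0.    -1.   ]
```

>>> arm_command(moves=[0,2,0.6,0,-0.05,0,6.3,1.9,0,-0.14,0,10.6,3.2,0,-0.23,0,15,4.6,0,-0.33,0,19.3,5.9,0,-0.42,0,23.6,7.2,0,-0.52,0,26.8,8.2,0,-0.59,0,28,8.6,0,-0.616])

```text
clock: 15.45
tool_pos: [0.505, 0.1391, 0.1394]
ee_rot: [-1.005, -2.975, -0.003]
contact_force: [1.2, 0.3, -0.7]
opening: 0.0852
gripper_force: 0.0
```

>>> arm_command(moves=[0,0,0,0,0,0,0,0,2,0,0,0,0,4,0,0,0,0,6,0,0,0,0,8,0,0,0,0,8,0,0,0,0,8,0,0,0,0,8,0])

```text
clock: 16.25
tool_pos: [0.5071, 0.1337, 0.0606]
ee_rot: [1.019, 2.97, 0.001]
contact_force: [-0.1, -0.2, 0.7]
opening: 0.0857
gripper_force: 0.0
```

Run:
```python
from go import *
snap('side','s4.png'); a=cv2.imread('pics/s4.png'); cv2.imwrite('pics/s4c.png',cv2.resize(a[80:330,180:350],None,fx=2.4,fy=2.4,interpolation=cv2.INTER_CUBIC))
src(2,.02)
```

```text
shift cm [ 0.12 -0.01  4.07] turn -0.001 from [0.5072 0.1339 0.0607] tilt [ 0.002 -0.    -1.   ]
```

View pics/s4c.png

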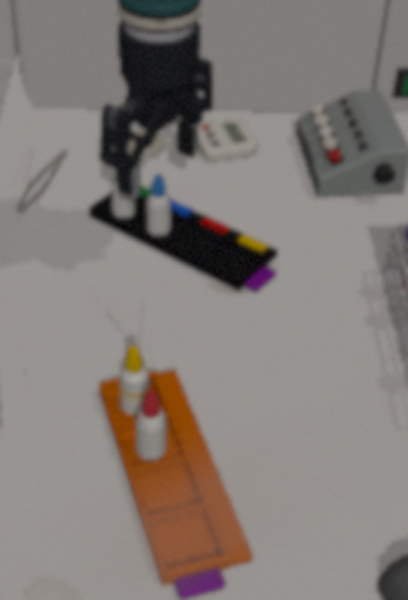

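Red stands in the second-farthest pocket (150,445) and yellow is still upright. Blue (158,210) lies between the fingers.

>>> arm_command(moves=[0,0.1,0,1.5,0,0,0.1,0,3,0,0,0.1,0,4,0,0.4,0.1,0,4,0,0.6,0.1,0,4,0,1,0.1,0,4,0,1,0.1,0,4,0,1,0.1,0,4,0])

```text
clock: 17.1
tool_pos: [0.506, 0.135, 0.0203]
ee_rot: [1.018, 2.971, 0.001]
contact_force: [0.0, 0.5, 2.0]
opening: 0.0233
gripper_force: 29.4
```

>>> arm_command(moves=[1,0,0,0,0,1,0,0,0,0,1,0,0,0,0,1,0,0,-1,0,1,0,0,-3,0,1,0,0,-6,0,1,0,0,-9,0,1,0,0,-12,0])

```text
clock: 17.9
tool_pos: [0.5051, 0.1348, 0.141]
ee_rot: [-1.017, -2.972, 0.001]
contact_force: [0.5, -0.1, -0.1]
opening: 0.0231
gripper_force: 29.4
```

Run:
```python
from go import *
dst(2,.14)
```

```text
shift cm [-21.88 -25.83   0.11] turn 0.616 from [0.5051 0.1348 0.141 ] tilt [-0.001 -0.    -1.   ]
```

>>> arm_command(moves=[1,-1.5,-1.8,0,0.04,1,-4.4,-5.2,0,0.12,1,-7.4,-8.8,0,0.21,1,-10.5,-12.4,0,0.3,1,-13.6,-16,0,0.38,1,-16.6,-19.6,0,0.47,1,-19.7,-23.2,0,0.55,1,-21.9,-25.8,0,0.616])

```text
clock: 18.7
tool_pos: [0.5197, -0.207, 0.14]
ee_rot: [1.878, 2.518, -0.001]
contact_force: [0.3, -0.5, -0.8]
opening: 0.023
gripper_force: 29.4
```

>>> arm_command(moves=[1,0,0,0,0,1,0,0,0,0,1,0,0,2,0,1,0,0,5,0,1,0,0,8,0,1,0,0,10,0,1,0,0,10,0,1,0,0,10,0])

```text
clock: 19.5
tool_pos: [0.5209, -0.2016, 0.0402]
ee_rot: [-1.867, -2.526, -0.001]
contact_force: [0.2, -0.4, -0.2]
opening: 0.0235
gripper_force: 29.5
```

Run:
```python
from go import *
dst(2,.02)
```

```text
shift cm [-0.14 -0.16  2.02] turn 0.003 from [ 0.5209 -0.2016  0.0402] tilt [-0.     0.001 -1.   ]
```

>>> arm_command(moves=[1,-0.1,-0.1,0.7,0,1,-0.15,-0.15,1.4,0,1,-0.15,-0.15,1.8,0,1,-0.15,-0.15,2,0,1,-0.15,-0.15,2,0,1,-0.15,-0.15,2,0,0.5,-0.15,-0.15,2,0,0,-0.15,-0.15,2,0])

```text
clock: 20.3
tool_pos: [0.5197, -0.2051, 0.0198]
ee_rot: [1.871, 2.523, 0.0]
contact_force: [0.3, 0.0, 0.8]
opening: 0.0513
gripper_force: 0.0
```

>>> arm_command(moves=[0,0,0,0,0,0,0,0,0,0,0,0,0,0,0,0,0,0,0,0,0,0,0,-2,0,0,0,0,-5,0,0,0,0,-9,0,0,0,0,-12,0])

```text
clock: 21.1
tool_pos: [0.5199, -0.2051, 0.1417]
ee_rot: [1.87, 2.523, 0.001]
contact_force: [-0.2, -0.6, -0.0]
opening: 0.086
gripper_force: 0.0
```

Run:
```python
from go import *
src(3,.14)
```

```text
shift cm [36.81  5.79  0.15] turn -0.616 from [ 0.5199 -0.2051  0.1417] tilt [ 0.001 -0.    -1.   ]
```

>>> arm_command(moves=[0,3,0.5,0,-0.05,0,7.8,1.2,0,-0.13,0,12.6,2,0,-0.21,0,17.5,2.8,0,-0.29,0,22.3,3.5,0,-0.37,0,27.1,4.3,0,-0.45,0,32,5,0,-0.53,0,36.8,5.8,0,-0.616])

```text
clock: 21.9
tool_pos: [0.4675, 0.1656, 0.14]
ee_rot: [1.013, 2.973, -0.0]
contact_force: [0.2, -1.3, -0.6]
opening: 0.0854
gripper_force: 0.0
```

>>> arm_command(moves=[0,0,0,0,0,0,0,0,0,0,0,0,0,1,0,0,0,0,2,0,0,0,0,3,0,0,0,0,4,0,0,0,0,4,0,0,0,0,4,0])

```text
clock: 22.7
tool_pos: [0.4678, 0.1638, 0.0994]
ee_rot: [-1.018, -2.971, 0.0]
contact_force: [0.6, -0.6, 0.3]
opening: 0.0853
gripper_force: 0.0
```

Run:
```python
from go import *
src(3,.02)
g=w(pb,(0,-.072,0)); f=w(pb,(-.057,-.072,0)); d=ray('top',145.5,213.5,.016); t=ray('top',147,177,.019)
print(f,d,np.linalg.norm((f-d)[:2])-.0315-.011,t)
snap('side','s5.png'); a=cv2.imread('pics/s5.png'); cv2.imwrite('pics/s5c.png',cv2.resize(a[80:330,180:350],None,fx=2.4,fy=2.4,interpolation=cv2.INTER_CUBIC))
```

```text
shift cm [-0.03  0.04  7.94] turn -0.0 from [0.4678 0.1638 0.0994] tilt [-0.001  0.    -1.   ]
[0.50323756 0.20897071 0.        ] [0.47848857 0.29870655 0.016     ] 0.050586165718232684 [0.57794563 0.29991849 0.019     ]
```

View pics/s5c.png

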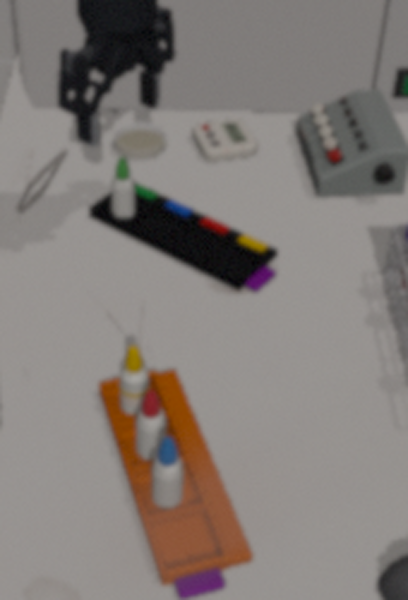

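Three bottles stand upright in order, with blue at (167,485). Green (122,200) is still in the black rack, and the dish is 5 cm clear of the finger.

>>> arm_command(moves=[0,0,0,2,0,0,0,0,4,0,0,0,0,6,0,0,0,0,7.5,0,0,0,0,7.9,0,0,0,0,7.9,0,0.4,0,0,7.9,0,0.6,0,0,7.9,0])

```text
clock: 23.55
tool_pos: [0.4687, 0.1641, 0.0216]
ee_rot: [1.017, 2.971, 0.001]
contact_force: [-0.3, 0.2, 0.1]
opening: 0.0589
gripper_force: 0.0
```

>>> arm_command(moves=[1,0,0,0,0,1,0,0,0,0,1,0,0,0,0,1,0,0,0,0,1,0,0,0,0,1,0,0,0,0,1,0,0,-1,0,1,0,0,-3,0])

```text
clock: 24.35
tool_pos: [0.4669, 0.1636, 0.0503]
ee_rot: [-1.016, -2.97, 0.002]
contact_force: [0.6, -0.2, 0.2]
opening: 0.0231
gripper_force: 29.4
```

>>> arm_command(moves=[1,0,0,-2,0,1,0,0,-4,0,1,0,0,-6,0,1,0,0,-8,0,1,0,0,-9,0,1,0,0,-9,0,1,0,0,-9,0,1,0,0,-9,0])

```text
clock: 25.15
tool_pos: [0.4674, 0.1636, 0.1398]
ee_rot: [-1.017, -2.971, 0.002]
contact_force: [0.6, 0.5, 0.4]
opening: 0.023
gripper_force: 29.4
```

Run:
```python
from go import *
dst(3,.14)
```

```text
shift cm [-3.055e+01 -2.855e+01 -1.000e-02] turn 0.616 from [0.4674 0.1636 0.1398] tilt [-0.002 -0.    -1.   ]
```

>>> arm_command(moves=[1,-2,-1.8,0,0.04,1,-5,-4.7,0,0.11,1,-8.2,-7.7,0,0.18,1,-11.4,-10.7,0,0.25,1,-14.6,-13.7,0,0.32,1,-17.8,-16.7,0,0.4,1,-20,-18.7,0,0.45,1,-21,-19.6,0,0.5])

```text
clock: 25.95
tool_pos: [0.5133, -0.1231, 0.1396]
ee_rot: [-1.73, -2.621, 0.002]
contact_force: [-0.2, 0.9, -1.4]
opening: 0.0227
gripper_force: 29.5
```

Run:
```python
from go import *
dst(3,.14)
```

```text
shift cm [-12.41  -3.08  -0.04] turn 0.109 from [ 0.5133 -0.1231  0.1396] tilt [-0.002 -0.    -1.   ]
```

>>> arm_command(moves=[1,-2,-0.5,0,0.02,1,-5,-1.2,0,0.05,1,-8,-2,0,0.08,1,-11,-2.7,0,0.1,1,-12.4,-3.1,0,0.11,1,-12.4,-3.1,1,0.11,1,-12.4,-3.1,3,0.11,1,-12.4,-3.1,5,0.11])

```text
clock: 26.75
tool_pos: [0.5349, -0.243, 0.0897]
ee_rot: [-1.859, -2.532, -0.002]
contact_force: [-0.2, -0.4, -0.1]
opening: 0.0229
gripper_force: 29.4
```

>>> arm_command(moves=[1,0,0,1,0,1,0,0,3,0,1,0,0,4.5,0,1,0,0,5,0,1,0,0,5,0,1,0,0,5,0,1,0,0,5,0,1,0,0,5,0])

```text
clock: 27.55
tool_pos: [0.5354, -0.246, 0.0416]
ee_rot: [1.863, 2.528, 0.0]
contact_force: [-0.0, 0.8, -0.7]
opening: 0.0231
gripper_force: 29.4
```

Run:
```python
from go import *
dst(3,.02)
```

```text
shift cm [-0.27 -0.26  2.16] turn 0.006 from [ 0.5354 -0.246   0.0416] tilt [ 0.001 -0.001 -1.   ]
```

>>> arm_command(moves=[1,-0.15,-0.15,0.7,0,1,-0.25,-0.25,1.4,0,1,-0.25,-0.25,1.8,0,1,-0.25,-0.25,2.1,0,1,-0.25,-0.25,2.1,0,1,-0.25,-0.25,2.1,0,0.5,-0.25,-0.25,2.1,0,0,-0.25,-0.25,2.1,0])

```text
clock: 28.35
tool_pos: [0.5332, -0.2489, 0.0196]
ee_rot: [-1.863, -2.529, -0.0]
contact_force: [0.0, 0.6, -0.4]
opening: 0.0512
gripper_force: 0.0
```

>>> arm_command(moves=[0,0,0,0,0,0,0,0,0,0,0,0,0,0,0,0,0,0,0,0,0,0,0,-2,0,0,0,0,-5,0,0,0,0,-9,0,0,0,0,-12,0])

```text
clock: 29.15
tool_pos: [0.5337, -0.2488, 0.1418]
ee_rot: [1.862, 2.529, 0.001]
contact_force: [0.2, -0.3, 0.4]
opening: 0.0855
gripper_force: 0.0
```

>>> arm_command(moves=[0,-2,0,0,0,0,-5,0,0,0,0,-8,0,0,0,0,-11,0,0,0,0,-14,0,0,0,0,-16,0,0,0,0,-17,0,0,0,0,-17,0,0,0])

```text
clock: 29.95
tool_pos: [0.5833, -0.4123, 0.1392]
ee_rot: [-1.865, -2.527, 0.0]
contact_force: [0.5, -0.6, 0.0]
opening: 0.0854
gripper_force: 0.0
```

Run:
```python
from go import *
a=snap('side','s6.png')[100:330,180:350,::-1]; b=snap('top','t6.png')[155:235,130:380,::-1]
a=cv2.resize(a,None,fx=2.2,fy=2.2,interpolation=cv2.INTER_CUBIC); b=cv2.resize(b,(420,134),interpolation=cv2.INTER_CUBIC)
o=np.zeros((506,800,3),np.uint8); o[:a.shape[0],:a.shape[1]]=a; o[:134,378:798]=b; cv2.imwrite('pics/s6c.png',o)
```

```text
(no output)
```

View pics/s6c.png

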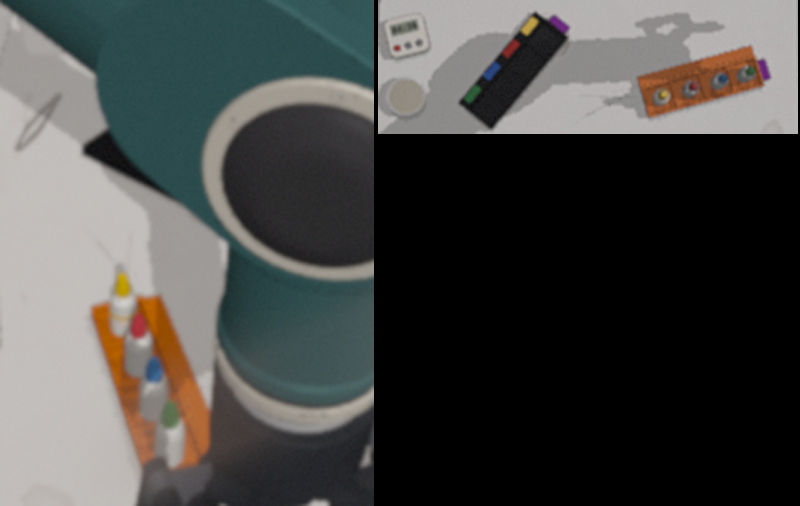

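All four bottles stand upright in the orange rack: yellow farthest from the tab, then red and blue, with green next to it (top view ~(662..747, 95..75)). The timer and the dish are where they were, and the gripper is clear.

```bash
python3 -c "
from workcell import bot
print(bot.hand_in())"
```

```text
the job is handed in; nothing more can be done
None
```

I moved the four bottles into the orange rack in reverse order (yellow farthest from the tab, then red, blue and green), all upright and released, with the timer and dish undisturbed; I handed the job in at about 30 s of the 112 s.

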